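# Load a cell into the spring-loaded test fixture

## Robot

A 6-joint arm with a two-finger parallel gripper is mounted at the origin on the work surface. World frame = base frame: x ahead of the robot, y to its left, z up, the work surface at z = 0. Lengths are in m, angles in degrees, forces in N, time in s.
With the tool pointing down it reaches from about 0.25 to 0.725 m from the base axis. Payload 9.7 kg.
Tool frame: the origin (TCP) lies midway between the tips of the shut fingers; the grasp point (between the pads) lies 19 mm behind it; z points along the fingers, y is the line along which they close (so a half turn about z gives the same grasp; the last joint's range is limited). The gripper opens to 85 mm and grips with 20 to 120 N. Pads are 22 mm wide; open, the fingers measure 114 mm over their backs; the gripper's body (76 mm by 85 mm) begins 54 mm behind the grasp point. The pads swing forward as they close: fully open they stand 13 mm farther back than shut.
Start: joints at [69.614, 4.979, 10.078, 95.1, 0, 90], TCP at [0.192, 0.516, 0.203] pointing down, gripper open.
Joint ranges: [-179.16, 179.16], [-48.56, 103.87], [-65.8, 70.77], [-126.05, 130.52], [-82.76, 87.17], [-180, 180]. Speed limits (degrees/s): [127.2, 127.2, 147.25, 180, 180, 180].

## Interface

Orientations are given as [roll, pitch, yaw] about the fixed x, y, z axes, in that order (R = Rz(yaw) Ry(pitch) Rx(roll)).
In Python, from workcell import bot gives the robot as it stands.
- The arm moves only by the shell command python3 -m crank 'ROWS' [FORCE]. ROWS is JSON, a list of rows, each an object with "gripper": the finger opening in mm, from 0 to 85.4; "travel": the shift along the tool's x, y, z in mm, a list of three; "twist": the turn, a rotation vector about the tool's x, y, z in rad, a list of three. In form: [{"gripper": gripper, "travel": [tx, ty, tz], "twist": [rx, ry, rz]}, ...]. A call has 1 to 12 rows; each row shifts and turns the commanded pose from where the row before left it, along the tool's axes as they then stand; what a row does not reach is not made up. A row lasts 1/8 s, in which the tool goes at most 62.5 mm and 10.7 degrees, less where a joint would pass 70% of its speed; a pose out of reach is approached as far as the arm can. A call is refused whole if a number of a shift passes 62.5 or a number of a turn 0.188, either way. A call with a gripper value outside its range is refused whole. The fingers move at their own pace and stop on an object; FORCE is the grip in N (left out, the last holds). Time passes only in rows, so rows that do not move let the fingers close. It gives the time, the measured TCP pose, the force, the opening and the grip force at its end, in the units of the state.
- bot.get_obs(): the state, without advancing time (a new reading comes with each control period).
- bot.camera(name): name is "scene" or "side" or "wrist"; returns the picture (480x640x3 uint8, red, green, blue); there is no depth.
- bot.calibration(name): a dict with "vfov" (degrees; the focal length in pixels is half the picture's height over the tangent of half this angle, whatever the lens; pixels are square), "cx", "cy" (the principal point, pixels), "camera_from_world" (4x4, takes a point from world to camera coordinates). Camera axes: x right, y down, z forward; pixel columns grow to the right and rows downward; lengths in m; the calibration is good to about 2 mm. The wrist camera is an equidistant fisheye: a pixel r from the principal point sees the ray r / f radians off the axis. A picture is of the moment at which its call begins: read the wrist's pose just before it. calibration takes no time and is no camera call; for the wrist camera it gives the pose at the moment of the call.
- bot.job_done(): hands the job in; it is judged then, once.
The state is a dict: "time": time; "q": joint angles; "qd": joint speeds; "joint_efforts": joint torques, N m; "ee_pos": TCP position; "tcp_rot": TCP orientation; "wrist_force": force on the tool from outside, world axes, zero at the start; "torque": the same for the moment, N m; "opening": finger opening in m; "grasp_force": force on a finger pad.
Only numpy, scipy, OpenCV 4.12 (cv2) and the standard library are available. Lean on these libraries where they do the work, as an engineer would, in place of code of your own. Each camera call takes 0.05 s, during which the arm holds its last target. There are 200 camera calls.

## Task

Take the green cell out of the blue caddy and load it into the black test fixture: push its flat minus end gently against the sprung contact and, while the plus end is still raised, squeeze the spring in just far enough without bottoming it out, then tip the plus end down behind the red fixed contact and press the cell down fully home in its cradles, held by the spring. Do not force it against either contact, let go of it, and leave the orange cell and everything else on the bench where it is.

Things in the scene. Friction and masses are not known exactly. Their poses are not given: they have to be found in the camera images.
- green_cell: The cell to load: green cylinder, 26 mm diameter, 70 mm long overall, about 95 g, white band next to its plus end. Origin on its axis at mid-length; x axis along the cell towards the plus end. The plus end has a nub (11 mm diameter, the last 2 mm of the 70); the minus end (x = -35 mm) is flat.
- green_cell_plus (a point): Tip of the green cell's plus nub, 35 mm from its centre.
- green_cell_minus (a point): Centre of the green cell's flat minus end, 35 mm from its centre.
- orange_cell: An identical cell with an orange wrap, lying in the other place of the caddy; it stays there.
- caddy: Blue caddy, fixed: plate 90 x 150 x 8 mm, origin under its centre, z up. Two places 40 mm either side of its x axis, each a pair of V cradles 16 mm long at x = -26 and +26 mm, with 36 mm of finger room between them down to the plate. A cell in it lies along the caddy's x, plus end to +x, its axis 33 mm above the bench, its middle up to 8 mm off along x.
- fixture: Test fixture, fixed: black plate 165 x 90 x 8 mm. Origin on its underside, x along the bay from spring to red contact, z up. Two 45-degree V cradles (x -36 to -20 and +14 to +30 mm, reaching 16 mm to either side and up to 3 mm below the home cell's axis) carry the cell; 34 mm of finger room between them down to the plate. White spring housing, 40 mm wide and high, at x -86 to -52 mm.
- bay (a point): Centre of a cell lying fully home: on the fixture at x = -3 mm, y = 0, 36 mm above its underside. The home cell lies along the fixture's x axis, plus end to +x.
- spring_contact: Brass button, 10 mm diameter, sliding along the fixture's x. Origin: centre of its front face (looks to +x), at rest at x = -32 mm, 34 mm above the fixture's underside. Starts to give at 4 N, +1.2 N per mm pushed; bottoms out (not allowed) at 9.2 mm (15 N). A home cell holds it 6 mm in (11 N); tipping the plus end past the fixed contact takes 7 to 8.5 mm (12 to 14 N). Its friction can hold the cell up until pressed down.
- plus_contact: Fixed contact: brass plate on a red block 14 mm thick, 34 mm wide. Origin below its brass face at the fixture's underside (fixture x = +32 mm, 64 mm from the resting button); face looks to -x; top edge 39 mm above the underside, 3 mm above the home cell's axis. With the minus end down, the plus end clears this edge when the cell is tilted 14 degrees or more.
- meter: Yellow handheld meter, 85 x 170 x 34 mm, lying on the bench; leave it.
- screwdriver: Screwdriver with a red handle; leave it.
- solder_spool: Blue spool, 56 mm diameter, 42 mm high; leave it.
- parts_tray: Grey divided tray, 80 x 110 x 30 mm; leave it.
- flux_jar: Small jar, 44 mm diameter, 50 mm high; leave it.
- wrench: Wrench lying at the left of the bench; leave it.
Mind the look-alikes: they are no part of the job. What is meant by the caddy is not pink, and is the larger of those in its own colour. Several things have the shape of the green_cell; the one meant has the colours described above.

How it is judged (in metres and radians):
On the way:
1. the green cell's minus end pushes the spring contact in (over 6 N) while its plus end is still raised (cell at least 6 degrees off level) (contact force between green_cell and spring_contact above 6 N and angle between green_cell's own x axis and vertical below 1.466 rad and distance between green_cell_minus and spring_contact below 0.012 m), for 0.1 s.
At the end, for the whole second after the job is handed in: The green cell lies at rest, released, in the fixture's cradles: its centre within 3 mm of the bay centre, its axis within 0.05 rad of the fixture's, minus end on the spring contact, which presses on it with more than 5 N (distance between green_cell and bay below 0.003 m and angle between the x axis of green_cell and the x axis of fixture, either way round below 0.05 rad and distance between green_cell_minus and spring_contact below 0.005 m and contact force between green_cell and spring_contact above 5 N and linear speed of green_cell below 0.01 m/s and angular speed of green_cell below 0.1 rad/s); the robot touches nothing.
It fails at once if the spring contact is forced (over 22 N between cell and spring contact) (contact force between green_cell and spring_contact above 22 N).
It fails at once if the spring contact is bottomed out (pushed in more than 9 of its 9.2 mm) (x of spring_contact in the frame of fixture below -0.041 m).
It fails at once if the green cell is forced against the fixed contact (over 22 N) (contact force between green_cell and plus_contact above 22 N).
It fails at once if the orange cell is moved by more than 10 mm (distance of orange_cell from where it was at the start of the episode above 0.01 m).
It fails at once if another thing on the bench is moved by more than 15 mm (distance of any of meter, screwdriver, solder_spool, parts_tray, flux_jar, wrench from where it was at the start of the episode above 0.015 m).
It also fails if it takes over 61 s, if anything falls off the work surface, if the arm or the gripper's body presses on something with over 40 N, if the wrist force passes 120 N, or if a joint passes its speed limit or range.

## Working session

There is one attempt and no reset: what is moved stays moved. The work goes in short steps, Python scripts to look and compute and a shell command to move; the robot and the scene stay as the last step left them, time stands still between calls to the robot, and variables do not carry over. Pictures are saved under pics/ and viewed, at most 10 in all, crops included, and the job is handed in when it is done.

```bash
mkdir -p pics; cat > h.py <<'E'
import numpy as np,cv2
from workcell import bot
def snap(n,f):
    c=bot.calibration(n); im=bot.camera(n)
    cv2.imwrite(f'pics/{f}.png',im[:,:,::-1]); np.savez(f'pics/{f}.npz',im=im,cfw=c['camera_from_world'],k=[c['vfov'],c['cx'],c['cy']],fish=(n=='wrist')); return im
def load(f): return np.load(f'pics/{f}.npz')
def ray(d,u,v):
    vf,cx,cy=d['k']; f=240/np.tan(np.radians(vf/2)); x,y=u-cx,v-cy
    if d['fish']:
        r=np.hypot(x,y)+1e-9; t=r/f; r_=np.array([np.sin(t)*x/r,np.sin(t)*y/r,np.cos(t)])
    else: r_=np.array([x/f,y/f,1.])
    T=d['cfw']; R=T[:3,:3]; o=-R.T@T[:3,3]; w=R.T@r_; return o,w/np.linalg.norm(w)
def plane(d,u,v,z):
    o,w=ray(d,u,v); return o+w*(z-o[2])/w[2]
def tri(*a):
    A=np.zeros((3,3));b=np.zeros(3)
    for d,u,v in a:
        o,w=ray(d,u,v);P=np.eye(3)-np.outer(w,w);A+=P;b+=P@o
    p=np.linalg.solve(A,b); return p,[np.linalg.norm((np.eye(3)-np.outer(w,w))@(p-o)) for o,w in [ray(*x) for x in a]]
def proj(d,p):
    vf,cx,cy=d['k']; f=240/np.tan(np.radians(vf/2)); c=d['cfw'][:3,:3]@p+d['cfw'][:3,3]
    if d['fish']:
        r=np.hypot(c[0],c[1])+1e-9; s=f*np.arctan2(r,c[2])/r; return cx+c[0]*s,cy+c[1]*s
    return cx+f*c[0]/c[2],cy+f*c[1]/c[2]
E
python3 - <<'E'
from h import *
for n in ['scene','side','wrist']: snap(n,n+'0'); print(n,bot.calibration(n)['vfov'])
print(bot.get_obs())
E
```

```text
scene 54.74457372762006
side 43.79195219124284
wrist 65.70646984690485
{'time': 0.15, 'q': array([6.96150740e+01, 5.00380215e+00, 1.00451048e+01, 9.50992598e+01,
       6.16150444e-04, 9.00000613e+01]), 'qd': array([-0.00203372, -0.08207418,  0.20203777, -0.10762007,  0.04569441,
        0.0121697 ]), 'joint_efforts': array([-4.69390773e-05, -5.20762467e+01,  4.65044975e+01,  1.38692034e-02,
       -9.18026529e-06, -5.42595302e-06]), 'ee_pos': array([0.19150597, 0.5153687 , 0.2020485 ]), 'tcp_rot': array([-1.79942043e+02, -6.16088102e-04,  1.59615012e+02]), 'wrist_force': array([-0.27109022,  0.25077919, -0.0710067 ]), 'torque': array([-0.01496055,  0.00982639,  0.05558218]), 'grasp_force': 0.0, 'opening': 0.08531934905518138}
```

View pics/scene0.png

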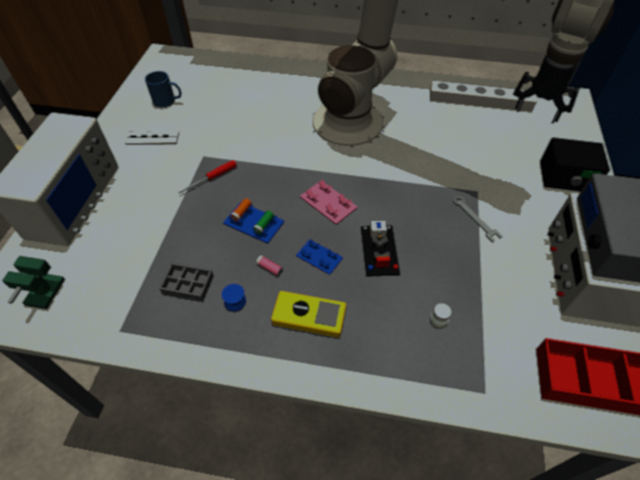

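View pics/side0.png

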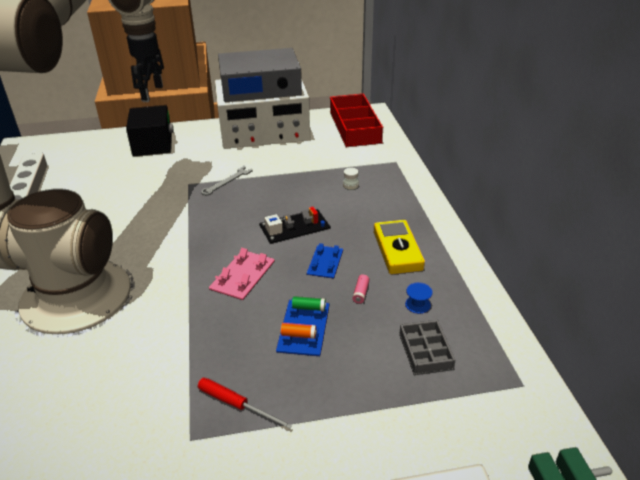

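Candidates in the scene view: green cell at (264,222), orange cell at (241,209), pink cell at (268,265). The large blue caddy is at (253,222); the small blue one at (319,257) and the pink one at (328,200) are look-alikes. The fixture is at (380,250). I choose the green cell in the large blue caddy, which is at (308,304) in the side view.

```bash
python3 - <<'E'
from h import *
S,D=load('scene0'),load('side0')
def cent(d,lo,hi,box,inv=False):
    h=cv2.cvtColor(d['im'],cv2.COLOR_RGB2HSV); m=cv2.inRange(h,np.array(lo),np.array(hi)); x0,y0,x1,y1=box
    k=np.zeros_like(m);k[y0:y1,x0:x1]=m[y0:y1,x0:x1]; y,x=np.nonzero(k); 
    return x.mean(),y.mean(),len(x)
for nm,lo,hi,b1,b2 in [('green',(45,90,40),(80,255,255),(230,190,300,250),(280,280,340,320)),
  ('orange',(3,120,60),(20,255,255),(215,190,260,225),(270,310,330,345)),
  ('red',(0,150,80),(8,255,255),(370,250,395,268),(300,200,325,228)),
  ('caddy',(105,120,40),(125,255,255),(215,190,290,250),(270,285,335,360))]:
    a=cent(S,lo,hi,b1);b=cent(D,lo,hi,b2); print(nm,a,b,tri((S,*a[:2]),(D,*b[:2])))
a=cv2.resize(S['im'][185:285,215:415],None,fx=4,fy=4,interpolation=2)
b=cv2.resize(D['im'][190:365,255:355],None,fx=4,fy=4,interpolation=2)[:400*2]
cv2.imwrite('pics/c1.png',a[:,:,::-1])
b=cv2.resize(D['im'][195:365,235:355],None,fx=3.5,fy=3.5,interpolation=2); cv2.imwrite('pics/c2.png',b[:,:,::-1])
# fixture plate corners guess
E
```

```text
green (np.float64(265.2684563758389), np.float64(218.83892617449663), 149) (np.float64(305.79076923076923), np.float64(302.60615384615386), 325) (array([ 0.49741882, -0.16062811,  0.03604576]), [np.float64(0.0011808714417890429), np.float64(0.0011808714417892423)])
orange (np.float64(242.55921052631578), np.float64(206.64473684210526), 152) (np.float64(295.48148148148147), np.float64(329.8945868945869), 351) (array([ 0.46461022, -0.23442767,  0.03531047]), [np.float64(0.0009613036834375515), np.float64(0.0009613036834375218)])
red (np.float64(383.25), np.float64(258.65), 60) (np.float64(314.4078947368421), np.float64(214.07894736842104), 76) (array([0.57154581, 0.17064463, 0.02963166]), [np.float64(0.0037194118995158964), np.float64(0.0037194118995159398)])
caddy (np.float64(254.63991323210413), np.float64(224.25488069414317), 922) (np.float64(303.5447957839262), np.float64(331.4815546772069), 1518) (array([ 0.48539471, -0.19884311, -0.00978786]), [np.float64(0.000628904884515885), np.float64(0.0006289048845156827)])
```

View pics/c1.png

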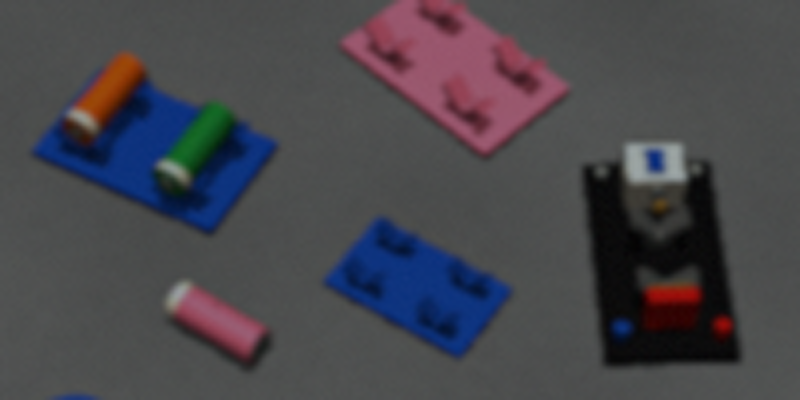

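The crop confirms it: green wrap with a white band at the +x end (crop 170,178), lying in the larger blue caddy. The fixture's spring housing is at crop (655,165) and the red contact at (672,300). Next I work out the rough fixture pose and the hop there.

```bash
cat >> h.py <<'E'
from scipy.spatial.transform import Rotation as Ro
def pose():
    o=bot.get_obs(); return o['ee_pos'],Ro.from_euler('xyz',o['tcp_rot'],degrees=True).as_matrix(),o
def go(p):
    e,R,o=pose(); return np.round(R.T@(np.array(p)-e)*1000,1)
E
python3 - <<'E'
from h import *
S=load('scene0')
for u,v in [(585,168),(710,165),(740,358),(605,362)]: print(plane(S,u/4+215,v/4+185,.008))
W=load('wrist0'); R=W['cfw'][:3,:3]; c=-R.T@W['cfw'][:3,3]; e,Rt,o=pose()
print('cam in tool',Rt.T@(c-e),'\n',Rt.T@R.T)
print(go([.50,.17,.25]),go([.46,-.12,.25]))
E
```

```text
[0.45533734 0.10270916 0.008     ]
[0.43719468 0.18856212 0.008     ]
[0.59438357 0.22093116 0.008     ]
[0.61283398 0.1351251  0.008     ]
cam in tool [ 6.48791255e-02 -6.20227934e-05 -1.70058054e-01] 
 [[ 2.02774374e-04 -9.65924227e-01 -2.58824935e-01]
 [ 9.99999697e-01  3.90234902e-04 -6.72898978e-04]
 [ 7.50971948e-04 -2.58824720e-01  9.65924014e-01]]
[-409.5 -216.3  -47.7] [-473.  -502.1  -47.4]
```

```bash
python3 -m crank '[{"gripper":50,"travel":[-43,-21.5,0],"twist":[0,0,0]},{"gripper":50,"travel":[-43,-21.5,0],"twist":[0,0,0]},{"gripper":50,"travel":[-43,-21.5,0],"twist":[0,0,0]},{"gripper":50,"travel":[-43,-21.5,0],"twist":[0,0,0]},{"gripper":50,"travel":[-43,-21.5,0],"twist":[0,0,0]},{"gripper":50,"travel":[-43,-21.5,0],"twist":[0,0,0]},{"gripper":50,"travel":[-43,-21.5,0],"twist":[0,0,0]},{"gripper":50,"travel":[-43,-21.5,0],"twist":[0,0,0]},{"gripper":50,"travel":[-43,-21.5,0],"twist":[0,0,0]},{"gripper":50,"travel":[-43,-21.5,0],"twist":[0,0,0]},{"gripper":50,"travel":[0,0,0],"twist":[0,0,0]},{"gripper":50,"travel":[0,0,0],"twist":[0,0,0]}]' 60
python3 - <<'E'
from h import *
snap('wrist','w1'); e,R,o=pose(); print(e,o['tcp_rot'],o['q'],o['time'])
E
```

```text
time: 1.65
ee_pos: [0.5195, 0.1642, 0.2023]
tcp_rot: [-180.0, -0.0, 159.6]
wrist_force: [-1.0, 0.3, -0.3]
opening: 0.0502
grasp_force: 0.0
[0.51931948 0.16464459 0.20248708] [-1.79994365e+02 -2.53454484e-02  1.59634832e+02] [1.75842357e+01 4.28136019e+00 9.32378270e+00 9.50658741e+01
 1.11430529e-02 3.79494003e+01] 1.7
```

View pics/w1.png

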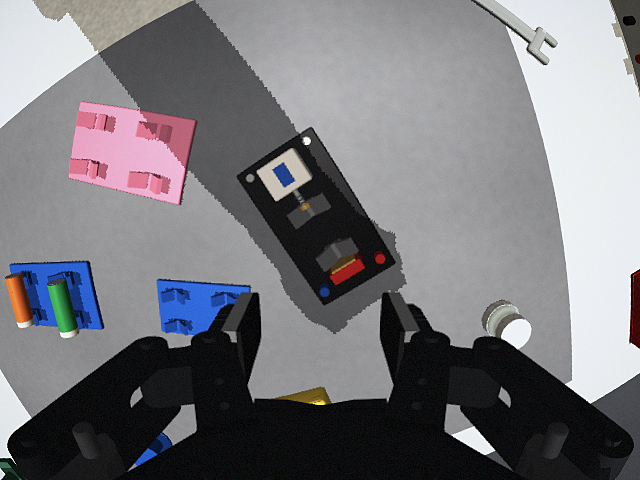

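The wrist view shows the housing top at (284,175), button at (306,206), red contact at (347,267), fixture plate corners at (238,177), (312,128), (395,262) and (325,303), and the green cell at (62,305). Next I move above the caddy for the second view.

```bash
python3 -m crank '[{"gripper":50,"travel":[-10,-34,0],"twist":[0,0,0]},{"gripper":50,"travel":[-10,-34,0],"twist":[0,0,0]},{"gripper":50,"travel":[-10,-35,0],"twist":[0,0,0]},{"gripper":50,"travel":[-10,-35,0],"twist":[0,0,0]},{"gripper":50,"travel":[-10,-35,0],"twist":[0,0,0]},{"gripper":50,"travel":[-10,-35,0],"twist":[0,0,0]},{"gripper":50,"travel":[-10,-35,0],"twist":[0,0,0]},{"gripper":50,"travel":[-11,-35,0],"twist":[0,0,0]},{"gripper":50,"travel":[-11,-34,0],"twist":[0,0,0.063]},{"gripper":50,"travel":[0,0,0],"twist":[0,0,0]},{"gripper":50,"travel":[0,0,0],"twist":[0,0,0]}]'
python3 - <<'E'
from h import *
snap('wrist','w2'); e,R,o=pose(); print(e,o['tcp_rot'],o['q'],o['time'])
E
```

```text
time: 3.08
ee_pos: [0.4973, -0.1592, 0.2027]
tcp_rot: [180.0, 0.0, 156.1]
wrist_force: [-0.2, 0.9, -0.6]
opening: 0.05
grasp_force: 0.0
[ 0.4973788  -0.15903363  0.20276706] [1.79985067e+02 7.60195869e-03 1.56113285e+02] [-1.77397691e+01  1.14093466e+00  6.09312086e+00  9.49430290e+01
  1.40329117e-02  6.14694573e+00] 3.125
```

View pics/w2.png

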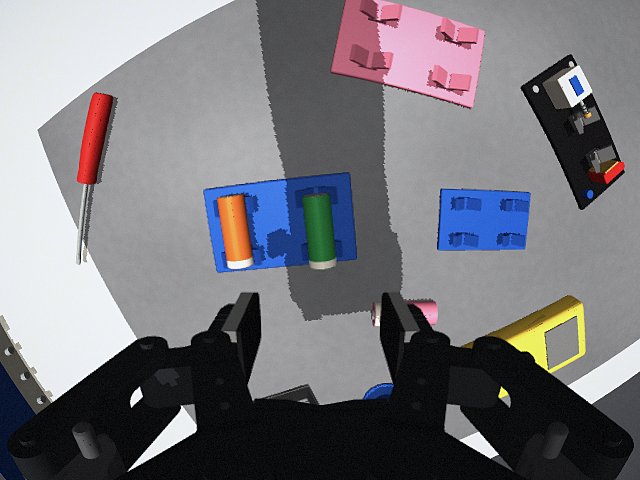

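```bash
cat > m.py <<'E'
from h import *
def mask(d,lo,hi,box):
    h=cv2.cvtColor(d['im'],cv2.COLOR_RGB2HSV); m=cv2.inRange(h,np.array(lo),np.array(hi)); x0,y0,x1,y1=box
    k=np.zeros_like(m);k[y0:y1,x0:x1]=m[y0:y1,x0:x1]
    n,l,s,c=cv2.connectedComponentsWithStats(k); i=1+np.argmax(s[1:,4]); return (l==i).astype(np.uint8)
def quad(m):
    c=max(cv2.findContours(m,0,1)[0],key=cv2.contourArea); c=cv2.convexHull(c)
    for e in np.linspace(2,20,60):
        p=cv2.approxPolyDP(c,e,True)
        if len(p)<=4: break
    return p[:,0,:].astype(float)
E
python3 - <<'E'
from m import *
A,B=load('w1'),load('w2')
G=((45,90,30),(80,255,255))
g1=mask(A,*G,(40,260,90,345)); g2=mask(B,*G,(290,180,345,280))
q1,q2=quad(g1),quad(g2); print('green quads',q1.tolist(),q2.tolist())
def cen(m): y,x=np.nonzero(m); return x.mean(),y.mean()
print('tri green wrap',tri((A,*cen(g1)),(B,*cen(g2))))
for p in q2: print(plane(B,*p,.033).round(4))
# white band: below green in B
w=mask(B,(0,0,120),(180,90,255),(300,255,345,275)); print('white',quad(w).tolist(), [plane(B,*p,.046).round(4).tolist() for p in quad(w)])
o=mask(B,(5,120,60),(20,255,255),(210,180,260,275)); print('orange',plane(B,*cen(o),.038))
cq=[(204,190),(350,173),(356,260),(217,272)]
for p in cq: print('caddy',plane(B,*p,.008).round(4))
for n,d,b in [('w1',A,(230,120,405,310)),('w2',B,(515,50,630,215))]:
    k=cv2.cvtColor(d['im'],cv2.COLOR_RGB2HSV)
    r=mask(d,(0,150,120),(10,255,255),(325,240,368,290) if n=='w1' else (585,150,628,190))
    h=mask(d,(0,0,150),(30,60,255),(250,145,318,202) if n=='w1' else (552,60,595,110))
    l=mask(d,(105,120,60),(125,255,255),(265,155,305,195) if n=='w1' else (560,70,590,105))
    print(n,'red',cen(r),quad(r).tolist(),'house',quad(h).tolist(),'label',cen(l))
E
```

```text
green quads [[65.0, 279.0], [77.0, 325.0], [63.0, 332.0], [47.0, 284.0]] [[329.0, 194.0], [335.0, 256.0], [310.0, 260.0], [303.0, 196.0]]
tri green wrap (array([ 0.50336804, -0.16302127,  0.03229503]), [np.float64(0.00047670301973007866), np.float64(0.00047670301973008647)])
[ 0.4775 -0.1416  0.033 ]
[ 0.534  -0.1601  0.033 ]
[ 0.528  -0.1835  0.033 ]
[ 0.4695 -0.1642  0.033 ]
white [[335.0, 259.0], [334.0, 265.0], [313.0, 268.0], [309.0, 262.0]] [[0.533, -0.1602, 0.046], [0.5379, -0.1633, 0.046], [0.5327, -0.1822, 0.046], [0.526, -0.1832, 0.046]]
orange [ 0.46928522 -0.23444116  0.038     ]
caddy [ 0.4237 -0.2557  0.008 ]
caddy [ 0.4696 -0.115   0.008 ]
caddy [ 0.5538 -0.144   0.008 ]
caddy [ 0.5069 -0.2835  0.008 ]
w1 red (np.float64(346.9337016574586), np.float64(271.646408839779)) [[359.0, 259.0], [363.0, 268.0], [336.0, 284.0], [330.0, 276.0]] house [[291.0, 148.0], [310.0, 178.0], [275.0, 200.0], [257.0, 170.0]] label (np.float64(283.29411764705884), np.float64(174.6139705882353))
w2 red (np.float64(613.851282051282), np.float64(171.90769230769232)) [[623.0, 162.0], [623.0, 169.0], [606.0, 183.0], [604.0, 175.0]] house [[572.0, 106.0], [558.0, 81.0], [563.0, 75.0]] label (np.float64(576.3809523809524), np.float64(85.2312925170068))
```

Caddy yaw is −18.4° (plate measures about 90×149). The cell axis is at (.5035,−.163), z≈.032, about 4 mm off along +x. All of this agrees with the text. Descend and grasp.

```bash
python3 -m crank '[{"gripper":50,"travel":[0,0,0],"twist":[0,0,-0.096]},{"gripper":50,"travel":[-8,-1,25],"twist":[0,0,0]},{"gripper":50,"travel":[0,0,35],"twist":[0,0,0]},{"gripper":50,"travel":[0,0,35],"twist":[0,0,0]},{"gripper":50,"travel":[0,0,34],"twist":[0,0,0]},{"gripper":50,"travel":[0,0,25],"twist":[0,0,0]},{"gripper":50,"travel":[0,0,20],"twist":[0,0,0]},{"gripper":50,"travel":[0,0,10],"twist":[0,0,0]},{"gripper":50,"travel":[0,0,5],"twist":[0,0,0]},{"gripper":50,"travel":[0,0,0],"twist":[0,0,0]}]'
python3 - <<'E'
from m import *
snap('wrist','w3')
A,B=load('w1'),load('w2')
for p in [(238,177),(312,128),(395,262),(325,303)]: print('plate',plane(A,*p,.008).round(4))
for p in quad(mask(A,(0,0,150),(30,60,255),(250,145,318,202))): print('house',plane(A,*p,.040).round(4),plane(A,*p,.048).round(4))
print('label tri',tri((A,283.3,174.6),(B,576.4,85.2)))
print('blue post', plane(A,324,292,.012),plane(A,380,258,.012),'screws',plane(A,250,178,.01),plane(A,307,141,.01))
for p in [(359,259),(330,276),(363,268),(336,284)]: print('red',plane(A,*p,.039).round(4))
E
```

```text
time: 4.38
ee_pos: [0.5048, -0.1635, 0.014]
tcp_rot: [180.0, 0.0, 161.5]
wrist_force: [-0.4, -0.0, -0.3]
opening: 0.0502
grasp_force: 0.0
plate [0.453  0.1017 0.008 ]
plate [0.4347 0.1872 0.008 ]
plate [0.5911 0.2204 0.008 ]
plate [0.6084 0.1364 0.008 ]
house [0.4469 0.1635 0.04  ] [0.4472 0.164  0.048 ]
house [0.4781 0.1697 0.04  ] [0.4777 0.1702 0.048 ]
house [0.4855 0.1331 0.04  ] [0.4849 0.1344 0.048 ]
house [0.4542 0.1278 0.04  ] [0.4543 0.1293 0.048 ]
label tri (array([0.46670747, 0.14847519, 0.03967698]), [np.float64(5.450321892437744e-05), np.float64(5.450321892438098e-05)])
blue post [0.59468576 0.14030864 0.012     ] [0.58000168 0.20663368 0.012     ] screws [0.45850177 0.11307237 0.01      ] [0.44500288 0.17820212 0.01      ]
red [0.5648 0.1861 0.039 ]
red [0.5711 0.1548 0.039 ]
red [0.5746 0.1868 0.039 ]
red [0.5808 0.1574 0.039 ]
```

View pics/w3.png

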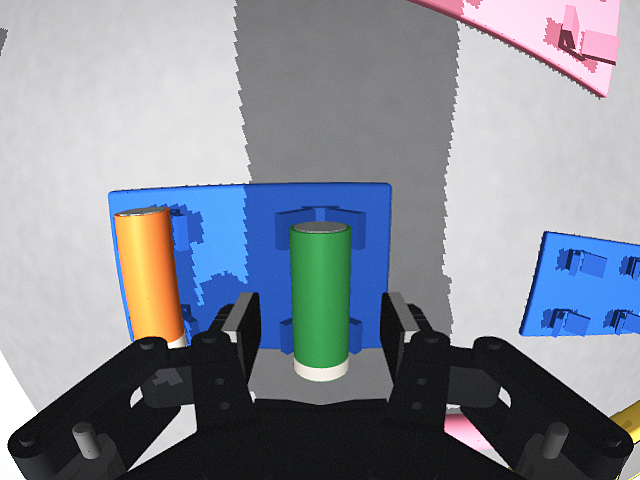

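The cell is centred between the fingers (320,300), minus end at (320,225), no contact with the orange cell. Grip and lift, and measure the minus rim from this view.

```bash
python3 -m crank '[{"gripper":15,"travel":[0,0,0],"twist":[0,0,0]},{"gripper":15,"travel":[0,0,0],"twist":[0,0,0]},{"gripper":15,"travel":[0,0,0],"twist":[0,0,0]},{"gripper":15,"travel":[0,0,0],"twist":[0,0,0]},{"gripper":15,"travel":[0,0,0],"twist":[0,0,0]},{"gripper":15,"travel":[0,0,-5],"twist":[0,0,0]},{"gripper":15,"travel":[0,0,-20],"twist":[0,0,0]},{"gripper":15,"travel":[0,0,-40],"twist":[0,0,0]},{"gripper":15,"travel":[0,0,-40],"twist":[0,0,0]},{"gripper":15,"travel":[0,0,-30],"twist":[0,0,0]},{"gripper":15,"travel":[0,0,0],"twist":[0,0,0]}]' 80
python3 - <<'E'
from m import *
d=load('w3'); e0=np.array([.5048,-.1635,.014]);a=np.radians(161.5);X=np.array([np.cos(a),np.sin(a),0])
for p in [(320,222),(320,234)]: print([ ((plane(d,*p,z)-e0)@X).round(4) for z in (.046,.033,.02)])
g=mask(d,(45,90,20),(80,255,255),(280,210,360,385)); ys=np.nonzero(g[:,320])[0]; print(ys.min(),ys.max(),[((plane(d,320,y,.046)-e0)@X).round(4) for y in (ys.min(),ys.max(),379)])
snap('wrist','w4'); d=load('w4'); e,R,o=pose(); print(e,o['tcp_rot'],o['wrist_force'],o['time'],o['opening'],o['grasp_force'])
g=mask(d,(45,90,20),(80,255,255),(260,180,380,400)); ys=np.nonzero(g[:,320])[0]; print(ys.min(),ys.max(),quad(g).tolist())
E
```

```text
time: 5.8
ee_pos: [0.5056, -0.1643, 0.1511]
tcp_rot: [-180.0, 0.2, 161.5]
wrist_force: [-0.2, 0.1, -0.6]
opening: 0.0148
grasp_force: 0.0
[np.float64(0.0381), np.float64(0.0356), np.float64(0.0331)]
[np.float64(0.0335), np.float64(0.0305), np.float64(0.0275)]
233 367 [np.float64(0.0339), np.float64(-0.0259), np.float64(-0.0325)]
[ 0.50497149 -0.16410473  0.1492504 ] [-1.79980524e+02  8.40872952e-02  1.61494456e+02] [ 0.44352474 -1.04017943 -1.36751491] 5.85 0.01485031038701371 0.0
192 268 [[336.0, 190.0], [336.0, 265.0], [310.0, 267.0], [305.0, 190.0]]
```

View pics/w4.png

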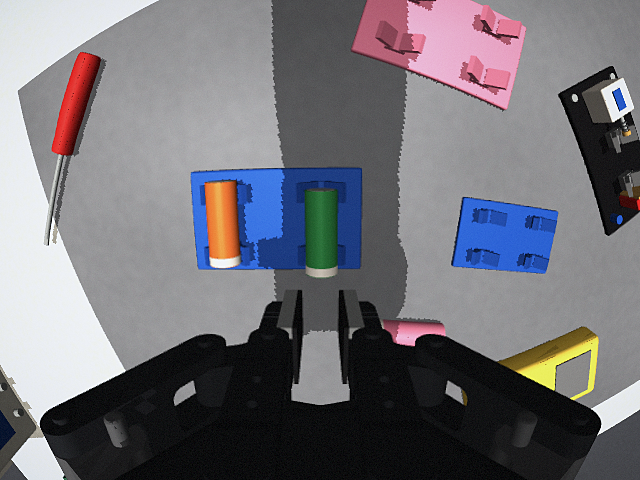

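The grasp missed. The fingers were still closing when I lifted, and the cell lies in the caddy at (320,230), apparently unmoved. I'll reopen, confirm its place, then go down again and wait longer.

```bash
python3 -m crank '[{"gripper":50,"travel":[0,0,0],"twist":[0,0,0]},{"gripper":50,"travel":[0,0,0],"twist":[0,0,0]},{"gripper":50,"travel":[0,0,0],"twist":[0,0,0]},{"gripper":50,"travel":[0,0,0],"twist":[0,0,0]}]'
python3 - <<'E'
from m import *
d=load('w4'); R=d['cfw'][:3,:3]
print('rims: top',plane(d,320.5,190,.046),'mid',plane(d,(336+305)/2,190,.033),'low',plane(d,322.5,266,.046)); e,R,o=pose()
X,Y=R[:,0],R[:,1]
for p in [plane(d,320.5,190,.046),plane(d,323,266,.046)]: print((p-e)@X,(p-e)@Y)
print(e,o['opening'],o['time'],go([.5048,-.1635,.014]))
E
```

```text
time: 6.35
ee_pos: [0.5045, -0.1637, 0.1483]
tcp_rot: [-180.0, -0.0, 161.5]
wrist_force: [0.5, -1.1, -0.2]
opening: 0.0499
grasp_force: 0.0
rims: top [ 0.4719859  -0.15303233  0.046     ] mid [ 0.47333719 -0.15348144  0.033     ] low [ 0.52848936 -0.17027549  0.046     ]
0.03412978260461919 -0.00016412388313054538
-0.024925217917122305 0.0017961514313860583
[ 0.50445472 -0.1637149   0.14828637] 0.04988967243698072 6.35 [ -0.3   0.3 134.3]
```

```bash
python3 -m crank '[{"gripper":50,"travel":[0,0,35],"twist":[0,0,0]},{"gripper":50,"travel":[0,0,35],"twist":[0,0,0]},{"gripper":50,"travel":[0,0,30],"twist":[0,0,0]},{"gripper":50,"travel":[0,0,20],"twist":[0,0,0]},{"gripper":50,"travel":[0,0,11],"twist":[0,0,0]},{"gripper":50,"travel":[0,0,5],"twist":[0,0,0]},{"gripper":50,"travel":[0,0,0],"twist":[0,0,0]},{"gripper":15,"travel":[0,0,0],"twist":[0,0,0]},{"gripper":15,"travel":[0,0,0],"twist":[0,0,0]},{"gripper":15,"travel":[0,0,0],"twist":[0,0,0]},{"gripper":15,"travel":[0,0,0],"twist":[0,0,0]}]' 80
python3 -m crank '[{"gripper":15,"travel":[0,0,0],"twist":[0,0,0]},{"gripper":15,"travel":[0,0,0],"twist":[0,0,0]},{"gripper":15,"travel":[0,0,0],"twist":[0,0,0]}]' 80
```

```text
time: 7.72
ee_pos: [0.5053, -0.1636, 0.014]
tcp_rot: [180.0, 0.1, 161.5]
wrist_force: [-0.1, 3.4, 7.4]
opening: 0.0152
grasp_force: 10.4
time: 8.1
ee_pos: [0.5053, -0.1636, 0.014]
tcp_rot: [180.0, 0.1, 161.5]
wrist_force: [-0.4, 3.0, 7.2]
opening: 0.0152
grasp_force: 10.4
```

Opening 15 mm with 10 N grip and +7 N upward means the pads are pinching the top of the cell. By chord, the tips are at z≈.044, about 30 mm behind the reported TCP. The finger positions in w3 and w4 agree. So I reopen, go 20 mm lower and test again.

```bash
python3 -m crank '[{"gripper":50,"travel":[0,0,0],"twist":[0,0,0]},{"gripper":50,"travel":[0,0,0],"twist":[0,0,0]},{"gripper":50,"travel":[0,0,0],"twist":[0,0,0]},{"gripper":50,"travel":[0,0,0],"twist":[0,0,0]},{"gripper":50,"travel":[0,0,5],"twist":[0,0,0]},{"gripper":50,"travel":[0,0,5],"twist":[0,0,0]},{"gripper":50,"travel":[0,0,0],"twist":[0,0,0]}]' 40
python3 - <<'E'
from m import *
snap('wrist','w5');snap('side','s5'); d=load('s5');print(bot.get_obs()['time'],bot.get_obs()['wrist_force'],bot.get_obs()['opening'])
a=cv2.resize(d['im'][220:370,240:400],None,fx=3.75,fy=3.75,interpolation=2)
b=load('w5')['im'][180:420,170:470]; b=cv2.resize(b,(600,480))[:, :]
im=np.zeros((562,800,3),np.uint8); im[:,:400]=a[:562,100:500]; im[:240*4//3,400:]=cv2.resize(b,(400,320)); cv2.imwrite('pics/c5.png',im[:,:,::-1])
E
```

```text
time: 8.98
ee_pos: [0.5042, -0.1636, 0.0019]
tcp_rot: [-180.0, -0.1, 161.5]
wrist_force: [-0.2, -0.2, -0.3]
opening: 0.0498
grasp_force: 0.0
9.075 [-0.51064396  0.30332562  1.1291327 ] 0.05040794080984633
```

View pics/c5.png

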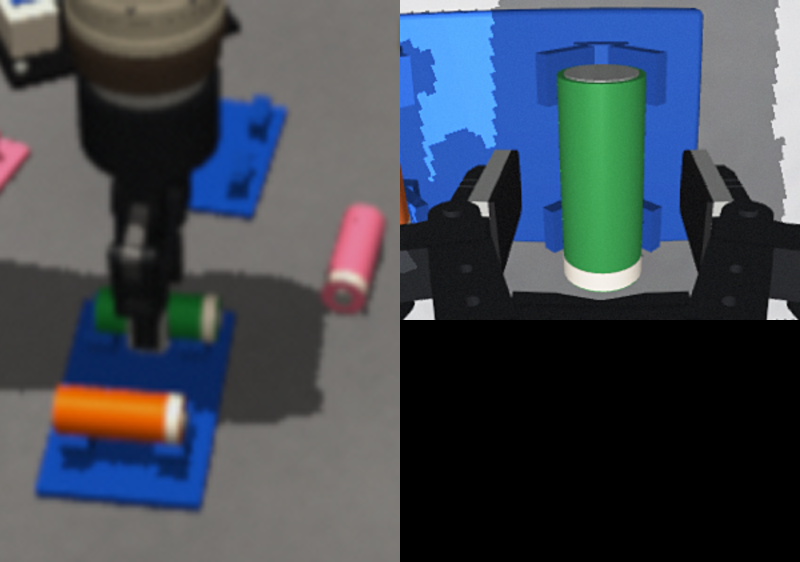

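```bash
python3 - <<'E'
from m import *
d=load('s5')
for L in (26,32):
  for z in (-.0,.01,.02,.03,.04): print(L,z,np.round(proj(d,np.array([.5044-.316*L/1e3,-.1636-.949*L/1e3,z])),1))
print('cell plus',proj(d,np.array([.5044+.035*.949,-.1636-.035*.316,.033])), 'caddy corner',proj(d,np.array([.5069,-.2835,.008])))
w=load('w5'); e,R,o=pose()
for z in (-.045,-.03,-.015,0): print('wrist proj tip corner',z,np.round(proj(w,e+R@np.array([.011,-.025,z])),0))
E
```

```text
26 -0.0 [307.4 323.7]
26 0.01 [307.3 320.4]
26 0.02 [307.1 316.9]
26 0.03 [307.  313.5]
26 0.04 [306.8 310. ]
32 -0.0 [306.9 325.8]
32 0.01 [306.8 322.4]
32 0.02 [306.7 319. ]
32 0.03 [306.5 315.5]
32 0.04 [306.4 312. ]
cell plus (np.float64(325.2899711701304), np.float64(305.26044718373555)) caddy corner (np.float64(320.4378222914189), np.float64(353.99092713193716))
wrist proj tip corner -0.045 [253. 303.]
wrist proj tip corner -0.03 [259. 288.]
wrist proj tip corner -0.015 [264. 276.]
wrist proj tip corner 0 [268. 266.]
```

Both views put the tips about 30 mm behind the reported TCP. So I treat tip = reported TCP − 30 mm along tool z, and go down 17 mm more.

```bash
python3 -m crank '[{"gripper":50,"travel":[0,0,5],"twist":[0,0,0]},{"gripper":50,"travel":[0,0,5],"twist":[0,0,0]},{"gripper":50,"travel":[0,0,4],"twist":[0,0,0]},{"gripper":50,"travel":[0,0,3],"twist":[0,0,0]},{"gripper":50,"travel":[0,0,0],"twist":[0,0,0]},{"gripper":15,"travel":[0,0,0],"twist":[0,0,0]},{"gripper":15,"travel":[0,0,0],"twist":[0,0,0]},{"gripper":15,"travel":[0,0,0],"twist":[0,0,0]},{"gripper":15,"travel":[0,0,0],"twist":[0,0,0]},{"gripper":15,"travel":[0,0,0],"twist":[0,0,0]}]' 80
```

```text
time: 10.32
ee_pos: [0.505, -0.1635, -0.0139]
tcp_rot: [180.0, 0.0, 161.5]
wrist_force: [0.2, 5.0, 5.3]
opening: 0.0242
grasp_force: 78.3
```

```bash
python3 -m crank '[{"gripper":15,"travel":[0,0,-5],"twist":[0,0,0]},{"gripper":15,"travel":[0,0,-10],"twist":[0,0,0]},{"gripper":15,"travel":[0,0,-20],"twist":[0,0,0]},{"gripper":15,"travel":[0,0,-35],"twist":[0,0,0]},{"gripper":15,"travel":[0,0,-40],"twist":[0,0,0]},{"gripper":15,"travel":[0,0,-20],"twist":[0,0,0]},{"gripper":15,"travel":[0,0,0],"twist":[0,0,0]},{"gripper":15,"travel":[0,0,0],"twist":[0,0,0]}]' 80
python3 - <<'E'
from m import *
snap('wrist','w6');b=load('w6')
g=mask(b,(45,90,20),(80,255,255),(250,150,400,420)); q=quad(g); print(q.tolist(),bot.get_obs()['time'])
e,R,o=pose(); print(e,o['opening'],o['wrist_force'])
print(go([.52,.163,.12]))
E
```

```text
time: 11.32
ee_pos: [0.5042, -0.1638, 0.1146]
tcp_rot: [-180.0, -0.1, 161.5]
wrist_force: [0.2, -0.3, -1.1]
opening: 0.0238
grasp_force: 78.4
[[346.0, 238.0], [351.0, 394.0], [297.0, 401.0], [283.0, 243.0]] 11.375
[ 0.50396034 -0.16366341  0.11429141] 0.024207147984635607 [-0.20225536 -1.08191193 -2.34786803]
[ 88.4 314.9  -5.6]
```

Gripped at 78 N. Carry the cell over the fixture and turn it to the fixture's yaw (12.2°).

```bash
python3 -m crank '[{"gripper":15,"travel":[6,36,0],"twist":[0,0,0]},{"gripper":15,"travel":[6,36,0],"twist":[0,0,0]},{"gripper":15,"travel":[6,37,0],"twist":[0,0,0]},{"gripper":15,"travel":[6,37,0],"twist":[0,0,0]},{"gripper":15,"travel":[6,37,0],"twist":[0,0,0]},{"gripper":15,"travel":[6,37,0],"twist":[0,0,0]},{"gripper":15,"travel":[6,37,0],"twist":[0,0,0]},{"gripper":15,"travel":[7,37,0],"twist":[0,0,0]},{"gripper":15,"travel":[7,36,0],"twist":[0,0,0]},{"gripper":15,"travel":[0,0,0],"twist":[0,0,-0.178]},{"gripper":15,"travel":[0,0,0],"twist":[0,0,-0.179]},{"gripper":15,"travel":[0,0,0],"twist":[0,0,-0.179]}]'
python3 -m crank '[{"gripper":15,"travel":[0,0,20],"twist":[0,-0.1,0]},{"gripper":15,"travel":[0,0,0],"twist":[0,-0.1,0]},{"gripper":15,"travel":[0,0,0],"twist":[0,-0.1,0]},{"gripper":15,"travel":[0,0,0],"twist":[0,0,0]},{"gripper":15,"travel":[0,0,0],"twist":[0,0,0]}]'
python3 - <<'E'
from m import *
snap('wrist','w7');e,R,o=pose();print(e,o['tcp_rot'],o['q'],o['time'],o['wrist_force'])
E
```

```text
time: 12.88
ee_pos: [0.5555, 0.1669, 0.114]
tcp_rot: [-180.0, -0.1, -167.4]
wrist_force: [-0.1, 0.5, -1.4]
opening: 0.0241
grasp_force: 78.6
time: 13.5
ee_pos: [0.5563, 0.167, 0.0957]
tcp_rot: [180.0, 17.1, -167.8]
wrist_force: [-0.5, -0.0, 0.0]
opening: 0.024
grasp_force: 78.5
[0.55671182 0.16706255 0.0957594 ] [-179.99736543   17.12330226 -167.78721709] [ 17.5526237   -9.81065247 -18.25172091  64.5058549   -1.57274975
   5.10442914] 13.55 [ 0.0411555  -0.64079478 -1.13874364]
```

View pics/w7.png

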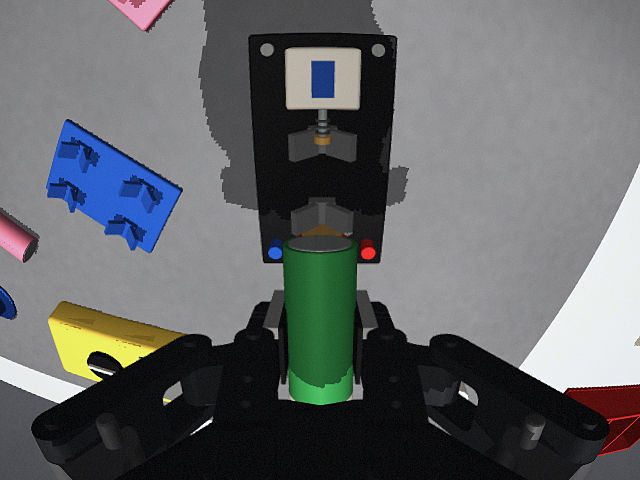

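The wrist view shows the tilted cell at col 321 (minus face at (321,243)), button at (322,140), housing at (323,78) and fixed contact at (322,233). They are nearly collinear. I'll compute the lateral and height corrections.

```bash
python3 - <<'E'
from m import *
d=load('w7');e,R,o=pose(); X,Y,Z=R.T; ca=d['cfw']; c=-ca[:3,:3].T@ca[:3,3]; print('cx',d['k'],'cam y in tool',(c-e)@Y)
def lat(u,v,z): p=plane(d,u,v,z); return p.round(4),round((p-e)@Y*1000,2)
def cen(m): y,x=np.nonzero(m); return x.mean(),y.mean()
l=mask(d,(105,120,60),(125,255,255),(300,50,345,105)); h=quad(mask(d,(0,0,120),(40,70,255),(278,40,370,115)))
b=mask(d,(10,90,80),(30,255,255),(305,130,340,150)); cb=cen(b);print('btn px',cb,np.nonzero(b)[0].max())
print('label',lat(*cen(l),.04)); print('house',[lat(*p,.04) for p in h]); print('button',lat(*cb,.036))
print('posts',lat(275,253,.012),lat(368,253,.012),lat(266,49,.01),lat(378,50,.01))
g=mask(d,(45,90,20),(80,255,255),(270,225,370,410))
for r in (260,300,340): xs=np.nonzero(g[r])[0]; print(r,xs.min(),xs.max(),(xs.min()+xs.max())/2)
gf=np.nonzero(g[:,321])[0].min(); print('top rim row',gf)
# minus end in tool frame: top rim on tool plane z=-.060, axis -.047
for zt,row in ((-.060,gf),(-.034,236)):
    oo,w=ray(d,321,row); oo=R.T@(oo-e); w=R.T@w; p=oo+w*(zt-oo[2])/w[2]; print('rim',zt,p.round(4))
E
```

```text
cx [ 65.70646985 320.05402199 248.18050737] cam y in tool -0.00020776296012510958
btn px (np.float64(322.1224489795918), np.float64(139.7891156462585)) 144
label (array([0.4666, 0.1485, 0.04  ]), np.float64(0.93))
house [(array([0.4469, 0.1639, 0.04  ]), np.float64(20.11)), (array([0.478 , 0.1698, 0.04  ]), np.float64(19.35)), (array([0.4859, 0.1334, 0.04  ]), np.float64(-17.97)), (array([0.4545, 0.1268, 0.04  ]), np.float64(-17.78))]
button (array([0.5008, 0.1558, 0.036 ]), np.float64(0.81))
posts (array([0.5966, 0.1417, 0.012 ]), np.float64(-33.26)) (array([0.5822, 0.2081, 0.012 ]), np.float64(34.71)) (array([0.4578, 0.1126, 0.01  ]), np.float64(-32.32)) (array([0.4443, 0.1774, 0.01  ]), np.float64(33.9))
260 283 356 319.5
300 285 355 320.0
340 288 352 320.0
top rim row 253
rim -0.06 [ 0.0347  0.     -0.06  ]
rim -0.034 [ 0.0341  0.0001 -0.034 ]
```

Lateral correction is +0.9 mm in tool y; the minus end is 34.4 mm ahead of the TCP. Descend 90 mm with the tilt held.

```bash
python3 -m crank '[{"gripper":15,"travel":[5.3,0.9,17.2],"twist":[0,0,0]},{"gripper":15,"travel":[5.3,0,17.2],"twist":[0,0,0]},{"gripper":15,"travel":[5.3,0,17.2],"twist":[0,0,0]},{"gripper":15,"travel":[5.3,0,17.2],"twist":[0,0,0]},{"gripper":15,"travel":[2.6,0,8.6],"twist":[0,0,0]},{"gripper":15,"travel":[2.6,0,8.6],"twist":[0,0,0]},{"gripper":15,"travel":[0,0,0],"twist":[0,0,0]},{"gripper":15,"travel":[0,0,0],"twist":[0,0,0]}]'
cat > f.py <<'E'
from m import *
O=np.array([.5342,.1631,0]);ex=np.array([.9774,.2115,0]);ey=np.array([-.2115,.9774,0]);ez=np.array([0,0,1.])
F=np.array([ex,ey,ez])
def rep():
    e,R,o=pose(); m=e+R@np.array([.0344,0,-.047]); a=-R[:,0]
    print('t',o['time'],'tcp',(F@(e-O)*1000).round(1),'minus',(F@(m-O)*1000).round(1),'plus',(F@(m+.07*a-O)*1000).round(1),'tilt',np.degrees(np.arcsin(a[2])).round(1),'F',(F@o['wrist_force']).round(1),'grip',round(o['grasp_force'],1))
    return e,R,o
if __name__=='__main__': rep()
E
python3 f.py
```

```text
time: 14.55
ee_pos: [0.5565, 0.168, 0.0061]
tcp_rot: [180.0, 17.2, -167.8]
wrist_force: [-1.1, -0.3, 0.7]
opening: 0.0235
grasp_force: 80.0
t 14.55 tcp [22.8  0.   6.1] minus [-24.    0.   40.8] plus [42.9  0.  61.5] tilt 17.2 F [-1.2 -0.1  0.7] grip 80.0
```

```bash
python3 -m crank '[{"gripper":15,"travel":[2.9,0,0.8],"twist":[0,0,0]},{"gripper":15,"travel":[2.9,0,0.8],"twist":[0,0,0]},{"gripper":15,"travel":[0.95,0,-0.3],"twist":[0,0,0]},{"gripper":15,"travel":[0,0,0],"twist":[0,0,0]},{"gripper":15,"travel":[0,0,0],"twist":[0,0,0]}]' >/dev/null; python3 f.py
python3 -m crank '[{"gripper":15,"travel":[0.95,0,-0.3],"twist":[0,0,0]},{"gripper":15,"travel":[0.95,0,-0.3],"twist":[0,0,0]},{"gripper":15,"travel":[0,0,0],"twist":[0,0,0]},{"gripper":15,"travel":[0,0,0],"twist":[0,0,0]}]' >/dev/null; python3 f.py
python3 -m crank '[{"gripper":15,"travel":[0.95,0,-0.3],"twist":[0,0,0]},{"gripper":15,"travel":[0.95,0,-0.3],"twist":[0,0,0]},{"gripper":15,"travel":[0,0,0],"twist":[0,0,0]},{"gripper":15,"travel":[0,0,0],"twist":[0,0,0]}]' >/dev/null; python3 f.py
```

```text
t 15.175 tcp [17.9  0.1  4.1] minus [-29.    0.1  38.7] plus [37.8  0.1 59.6] tilt 17.4 F [ 2.2 -0.1  6. ] grip 82.4
t 15.675 tcp [14. -0.  2.] minus [-32.7  -0.   36.7] plus [34.2  0.  57.4] tilt 17.1 F [-0.9 -0.   1.9] grip 80.2
t 16.175 tcp [12.7  0.   2.4] minus [-34.1   0.   37.1] plus [32.8  0.  57.9] tilt 17.2 F [ 5.3 -0.2 -1.9] grip 78.7
```

Contact at 5.3 N. Push in further, small steps.

```bash
python3 -m crank '[{"gripper":15,"travel":[0.95,0,-0.3],"twist":[0,0,0]},{"gripper":15,"travel":[0.95,0,-0.3],"twist":[0,0,0]},{"gripper":15,"travel":[0.95,0,-0.3],"twist":[0,0,0]},{"gripper":15,"travel":[0,0,0],"twist":[0,0,0]},{"gripper":15,"travel":[0,0,0],"twist":[0,0,0]}]' >/dev/null; python3 f.py
python3 -m crank '[{"gripper":15,"travel":[0.95,0,-0.3],"twist":[0,0,0]},{"gripper":15,"travel":[0.95,0,-0.3],"twist":[0,0,0]},{"gripper":15,"travel":[0,0,0],"twist":[0,0,0]},{"gripper":15,"travel":[0,0,0],"twist":[0,0,0]}]' >/dev/null; python3 f.py
```

```text
t 16.8 tcp [10.3 -0.   2.8] minus [-36.6  -0.   37.4] plus [30.3 -0.  58.2] tilt 17.3 F [ 7.8 -0.2 -1.7] grip 78.6
t 17.3 tcp [8.7 0.  3.2] minus [-38.1   0.   37.8] plus [28.7  0.  58.6] tilt 17.3 F [ 9.7  1.4 -1.9] grip 78.6
```

```bash
python3 -m crank '[{"gripper":15,"travel":[1.1,0,0],"twist":[0,0,0]},{"gripper":15,"travel":[1.0,0,0],"twist":[0,0,0]},{"gripper":15,"travel":[0,0,0],"twist":[0,0,0]},{"gripper":15,"travel":[0,0,0],"twist":[0,0,0]}]' >/dev/null; python3 f.py
python3 - <<'E'
from f import *
L=[]
for n in range(5): bot.camera('side'); L.append(F@bot.get_obs()['wrist_force'])
print(np.mean(L,0),np.std(L,0)); snap('wrist','w8'); rep()
E
```

```text
t 17.8 tcp [7.3 0.  3.1] minus [-39.6   0.   37.6] plus [27.2  0.  58.6] tilt 17.4 F [11.2 -1.1 -1.7] grip 78.6
[11.29411267 -0.18154288 -1.25116853] [0.20842631 0.27061118 0.53172279]
t 18.1 tcp [7.4 0.  3.1] minus [-39.5   0.   37.6] plus [27.3  0.  58.6] tilt 17.4 F [11.9 -0.5 -1.4] grip 78.6
```

```bash
python3 -m crank '[{"gripper":15,"travel":[0.7,0,-0.1],"twist":[0,0,0]},{"gripper":15,"travel":[0.6,0,-0.1],"twist":[0,0,0]},{"gripper":15,"travel":[0,0,0],"twist":[0,0,0]},{"gripper":15,"travel":[0,0,0],"twist":[0,0,0]}]' >/dev/null; python3 f.py
python3 -m crank '[{"gripper":15,"travel":[2.4,0,1.7],"twist":[0,0.05,0]},{"gripper":15,"travel":[0,0,0],"twist":[0,0,0]},{"gripper":15,"travel":[0,0,0],"twist":[0,0,0]}]' >/dev/null; python3 f.py
```

```text
t 18.6 tcp [6.4 0.  3.1] minus [-40.5   0.   37.7] plus [26.2  0.  58.7] tilt 17.5 F [12.2  0.6 -1. ] grip 78.6
t 18.975 tcp [4.8 0.  0.7] minus [-40.3   0.   37.5] plus [27.4  0.  55.2] tilt 14.6 F [11.8 -0.1 -0.5] grip 78.7
```

```bash
python3 -m crank '[{"gripper":15,"travel":[2.8,0,1.7],"twist":[0,0.05,0]},{"gripper":15,"travel":[0,0,0],"twist":[0,0,0]},{"gripper":15,"travel":[2.8,0,1.7],"twist":[0,0.05,0]},{"gripper":15,"travel":[0,0,0],"twist":[0,0,0]},{"gripper":15,"travel":[0,0,0],"twist":[0,0,0]}]' >/dev/null; python3 f.py
```

```text
t 19.6 tcp [ 0.5  0.1 -3.8] minus [-40.7   0.1  37.3] plus [28.4  0.  48.2] tilt 8.9 F [12.8  0.4  1.3] grip 78.8
```

```bash
python3 -m crank '[{"gripper":15,"travel":[2.5,0,1.7],"twist":[0,0.05,0]},{"gripper":15,"travel":[0,0,0],"twist":[0,0,0]},{"gripper":15,"travel":[2.5,0,1.8],"twist":[0,0.05,0]},{"gripper":15,"travel":[0,0,0],"twist":[0,0,0]},{"gripper":15,"travel":[0,0,0],"twist":[0,0,0]}]' >/dev/null; python3 f.py
python3 -m crank '[{"gripper":15,"travel":[2.4,0,1.8],"twist":[0,0.05,0]},{"gripper":15,"travel":[0,0,0],"twist":[0,0,0]},{"gripper":15,"travel":[0,0,0],"twist":[0,0,0]}]' >/dev/null; python3 f.py
```

```text
t 20.225 tcp [-3.7  0.  -7.9] minus [-40.7   0.   37.1] plus [29.2  0.  41.1] tilt 3.2 F [13.5 -0.4  1.7] grip 79.0
t 20.6 tcp [-5.8  0.  -9.7] minus [-40.5   0.   37.1] plus [29.5  0.  37.5] tilt 0.4 F [13.7 -1.6  3.1] grip 79.2
```

Level, and behind the fixed contact. Now press down.

```bash
python3 -m crank '[{"gripper":15,"travel":[-0.7,0,0.7],"twist":[0,0,0]},{"gripper":15,"travel":[0,0,0],"twist":[0,0,0]},{"gripper":15,"travel":[0,0,0],"twist":[0,0,0]}]' >/dev/null; python3 f.py
python3 -m crank '[{"gripper":15,"travel":[0,0,1],"twist":[0,0.005,0]},{"gripper":15,"travel":[0,0,0],"twist":[0,0,0]},{"gripper":15,"travel":[0,0,0],"twist":[0,0,0]}]' >/dev/null; python3 f.py
```

```text
t 20.975 tcp [ -5.3   0.1 -10.2] minus [-40.    0.1  36.6] plus [30.   0.1 37. ] tilt 0.4 F [12.8 -0.5  4.5] grip 79.3
t 21.35 tcp [ -5.3   0.1 -10.8] minus [-39.8   0.1  36.2] plus [30.2  0.1 36.3] tilt 0.1 F [9.2 0.3 7. ] grip 80.1
```

```bash
python3 -m crank '[{"gripper":15,"travel":[0,0,1],"twist":[0,0,0]},{"gripper":15,"travel":[0,0,0],"twist":[0,0,0]},{"gripper":15,"travel":[0,0,0],"twist":[0,0,0]}]' >/dev/null; python3 f.py
python3 -m crank '[{"gripper":15,"travel":[0,0,1],"twist":[0,0,0]},{"gripper":15,"travel":[0,0,0],"twist":[0,0,0]},{"gripper":15,"travel":[0,0,0],"twist":[0,0,0]}]' >/dev/null; python3 f.py
```

```text
t 21.725 tcp [ -5.2   0.1 -10.9] minus [-39.7   0.1  36. ] plus [30.3  0.1 36.2] tilt 0.1 F [ 7.3 -0.5 14.8] grip 80.8
t 22.1 tcp [ -5.1   0.1 -11. ] minus [-39.7   0.1  35.9] plus [30.3  0.1 36.1] tilt 0.2 F [ 3.2 -0.9 23.1] grip 81.7
```

Seated at z≈36 mm with 23 N down. Relax the press slightly and open.

```bash
python3 -m crank '[{"gripper":15,"travel":[0,0,-1.5],"twist":[0,0,0]},{"gripper":35,"travel":[0,0,0],"twist":[0,0,0]},{"gripper":45,"travel":[0,0,0],"twist":[0,0,0]},{"gripper":45,"travel":[0,0,0],"twist":[0,0,0]},{"gripper":45,"travel":[0,0,0],"twist":[0,0,0]},{"gripper":45,"travel":[0,0,0],"twist":[0,0,0]}]'; python3 f.py
python3 -m crank '[{"gripper":45,"travel":[0,0,-10],"twist":[0,0,0]},{"gripper":45,"travel":[0,0,-25],"twist":[0,0,0]},{"gripper":45,"travel":[0,0,-35],"twist":[0,0,0]},{"gripper":45,"travel":[0,0,-40],"twist":[0,0,0]},{"gripper":45,"travel":[0,0,-20],"twist":[0,0,0]},{"gripper":45,"travel":[0,0,0],"twist":[0,0,0]},{"gripper":45,"travel":[0,0,0],"twist":[0,0,0]}]'
python3 - <<'E'
from f import *
snap('wrist','w9'); snap('side','s9'); rep()
d=load('w9');im=np.zeros((480,800,3),np.uint8)
im[:, :480]=d['im'][:,80:560]; im[:400,480:]=cv2.resize(load('s9')['im'][190:260,255:311+0],(320,400)); cv2.imwrite('pics/c9.png',im[:,:,::-1])
E
```

```text
time: 22.85
ee_pos: [0.5257, 0.1613, -0.0137]
tcp_rot: [-180.0, -0.3, -167.8]
wrist_force: [-0.1, 0.1, -0.8]
opening: 0.045
grasp_force: 0.0
t 22.85 tcp [ -8.7   0.  -13.7] minus [-42.8   0.   33.5] plus [27.2  0.  33.1] tilt -0.3 F [-0.1  0.1 -0.8] grip 0.0
time: 23.72
ee_pos: [0.5262, 0.1614, 0.1157]
tcp_rot: [-180.0, -0.3, -167.8]
wrist_force: [0.5, -0.7, 0.6]
opening: 0.0451
grasp_force: 0.0
t 23.825 tcp [ -8.5  -0.  115.3] minus [-42.5  -0.  162.5] plus [ 27.5  -0.  162. ] tilt -0.4 F [ 0.4 -0.1 -0.3] grip 0.0
```

View pics/c9.png

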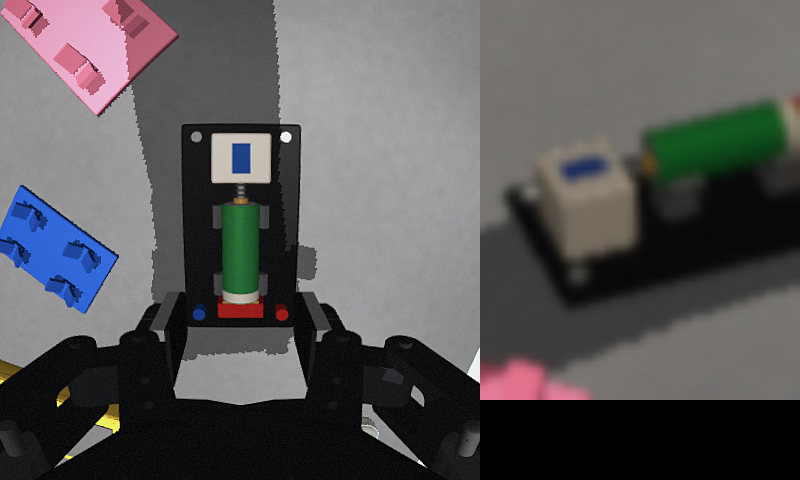

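The cell lies in the cradles (crop 240,250), minus on the button at (240,200), plus behind the red contact at (240,300), fingers clear. One numeric check of level and position.

```bash
python3 - <<'E'
from f import *
d=load('w9'); s=load('s9'); G=((45,90,20),(80,255,255))
g=mask(d,*G,(290,190,350,310)); ys=np.nonzero(g[:,320])[0]; print(ys.min(),ys.max())
f=240/np.tan(np.radians(d['k'][0]/2)); c=-d['cfw'][:3,:3].T@d['cfw'][:3,3]
for r in (215,230,245,260,275,285):
    xs=np.nonzero(g[r])[0]; l,rr=xs.min()-.5,xs.max()+.5
    _,w1=ray(d,l,r);_,w2=ray(d,rr,r); half=np.arccos(w1@w2)/2; w=(w1+w2);w/=np.linalg.norm(w)
    p=plane(d,(l+rr)/2,r,.036); a=F.T[:,0]; wp=w-a*(w@a); # perpendicular distance to axis from width
    u1=w1-a*(w1@a);u2=w2-a*(w2@a); h=np.arccos(u1@u2/np.linalg.norm(u1)/np.linalg.norm(u2))/2
    print(r,'axis z mm',round((c[2]-.013/np.sin(h))*1000,1),'fix',(F@(p-O)*1000).round(1))
gs=mask(s,*G,(260,180,330,240)); cen=lambda m:(np.nonzero(m)[1].mean(),np.nonzero(m)[0].mean())
print('tri',tri((d,*cen(g)),(s,*cen(gs))))
wb=mask(d,(0,0,110),(180,80,255),(300,285,345,306)); print('white',quad(wb).tolist(),[(F@(plane(d,*p,.049)-O)*1000).round(1).tolist() for p in quad(wb)])
print('minus top rim',(F@(plane(d,320,ys.min(),.049)-O)*1000).round(1))
E
```

```text
207 293
215 axis z mm 35.0 fix [-30.2  -0.1  36. ]
230 axis z mm 43.5 fix [-19.7  -0.5  36. ]
245 axis z mm 39.5 fix [-9.1 -0.1 36. ]
260 axis z mm 35.6 fix [ 1.8 -0.4 36. ]
275 axis z mm 31.7 fix [12.9 -0.1 36. ]
285 axis z mm 34.0 fix [20.5 -0.1 36. ]
tri (array([0.52707535, 0.1612854 , 0.03726628]), [np.float64(0.0001485747311110338), np.float64(0.0001485747311109221)])
white [[337.0, 291.0], [331.0, 302.0], [303.0, 298.0], [303.0, 291.0]] [[20.1, 11.2, 49.0], [28.2, 7.2, 49.0], [25.3, -12.1, 49.0], [20.1, -12.1, 49.0]]
minus top rim [-37.6  -0.4  49. ]
```

The measurements agree with home: minus end at −37.6 mm (home −38), height ≈36 mm, lateral within 0.5 mm. Hand in.

```bash
python3 -c "
from workcell import bot
print(bot.job_done())"
```

```text
the job is handed in; nothing more can be done
None
```

I loaded the green cell into the fixture, released it and handed the job in; no verdict came back. My last check put its minus end at −37.6 mm (home −38), its axis about 36 mm up and within 0.5 mm sideways, and my peak spring reading was 13.7 N; I did not re-measure the orange cell or the other bench items at the end.

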